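Fit the plug-in preamplifier module into the microscope base

ROBOT

A 6-joint arm with a two-finger parallel gripper is mounted at the origin on the work surface. World frame = base frame: x ahead of the robot, y to its left, z up, the work surface at z = 0. Lengths are in m, angles in degrees, forces in N, time in s.
With the tool pointing down it reaches from about 0.375 to 0.9 m from the base axis. Payload 3.1 kg.
Tool frame: the origin (TCP) lies midway between the tips of the shut fingers; the grasp point (between the pads) lies 19 mm behind it; z points along the fingers, y is the line along which they close (so a half turn about z gives the same grasp; the last joint's range is limited). The gripper opens to 87 mm and grips with 3 to 60 N. Pads are 19 mm wide; open, the fingers measure 117 mm over their backs; the gripper's body (75 mm by 190 mm) begins 51 mm behind the grasp point.
Start: joints at [-10.227, 30.224, 82.088, -0, 67.689, -10.227], TCP at [0.625, 0, 0.223] pointing down, gripper open.
Joint ranges: [-176.69, 176.69], [-43.24, 126.21], [12.49, 139.97], [-82, 262], [0, 151.66], [-163.58, 163.58]. Speed limits (degrees/s): [159.86, 159.86, 180, 180, 180, 180].

INTERFACE

Orientations are given as a 3x3 rotation matrix whose columns are the frame's x, y, z axes.
In Python, from rig import read_state, capture, camera_info, hand_in gives the robot as it stands.
- The arm moves only by the tool drive_tool, never from a script. Its argument "motion" is a list of rows, each a list of 2 entries, a list of its own where there are three numbers: the shift along the tool's x, y, z in mm, then the turn, a rotation vector about the tool's x, y, z in rad. A call has 1 to 5 rows; each row shifts and turns the commanded pose from where the row before left it, along the tool's axes as they then stand; what a row does not reach is not made up. A row lasts 1/10 s, in which the tool goes at most 50 mm and 8.59 degrees, less where a joint would pass 70% of its speed; a pose out of reach is approached as far as the arm can. A call is refused whole if a number of a shift passes 50 or a number of a turn 0.15, either way. A call with a gripper value outside its range is refused whole. "gripper" is the opening, from 0 (shut) to 1 (fully open), set as the call begins (left out, the last holds). The fingers move at their own pace and stop on an object; the grip force is fixed at half the most. Time passes only in rows, so rows that do not move let the fingers close. It gives the time, the measured TCP pose, the force, the opening and the grip force at its end, in the units of the state.
- read_state(): the state, without advancing time (a new reading comes with each control period).
- capture(name): name is "scene" or "side" or "wrist"; returns the picture (480x640x3 uint8, red, green, blue); there is no depth.
- camera_info(name): a dict with "fovy" (degrees; the focal length in pixels is half the picture's height over the tangent of half this angle, whatever the lens; pixels are square), "cx", "cy" (the principal point, pixels), "xyz" and "orientation" of the camera in the world; the wrist camera has in their place "T_tool_cam" (4x4, takes a point from camera to tool coordinates, whose origin is the TCP and whose axes are the flange's). Camera axes: x right, y down, z forward; pixel columns grow to the right and rows downward; lengths in m; the calibration is good to about 2 mm. A picture is of the moment at which its call begins: read the wrist's pose just before it. camera_info takes no time and is no camera call.
- hand_in(): hands the job in; it is judged then, once.
The state is a dict: "time_s": time; "joint_positions": joint angles; "qvel": joint speeds; "tau": joint torques, N m; "position": TCP position; "tcp_rot": TCP orientation; "force": force on the tool from outside, world axes, zero at the start; "moment": the same for the moment, N m; "opening": opening from 0.0 (shut) to 1.0 (fully open); "grasp_force": force on a finger pad.
Only numpy, scipy, OpenCV 4.12 (cv2) and the standard library are available. Lean on these libraries where they do the work, as an engineer would, in place of code of your own. Each camera call takes 0.05 s, during which the arm holds its last target. There are 200 camera calls.

TASK

Fit the loose preamplifier module into the open bay of the microscope base: lower its cross pin into the two open slots until both ends sit on the slot bottoms, and press the other end down until the spring catch snaps in and the module's top stays flush with the base all over. The base floats on soft legs: press firmly, but never so hard that it goes down onto its stops. Leave the jars, the probe box and the screwdriver where they are, and let go of the module at the end.

Things in the scene. Friction and masses are not known exactly. Their poses are not given: they have to be found in the camera images.
- module: The loose preamplifier module: steel block 96 (x) x 56 (y) x 26 mm high with the fin on top, 0.26 to 0.46 kg, standing on its underside; its lowest 5 mm are chamfered in by 3 mm all round; its front (-x) face has a groove across it for the catch. Origin at the centre of the underside, below the fin. Axes as module_grip.
- module_grip (a point): Centre of the black grip fin of the loose module, 22 mm above its top face, 48 mm above its underside. Fin across the middle of the top: 14 mm thick (x), 44 long (y), 42 high; pinch it across its thickness. Axes: x along the module to its rear (the end with the cross pin), y left, z up. Centre of mass below this point (within 3 mm).
- module_front (a point): On the module's top face, middle line, 44 mm in front (-x) of the fin's middle, 4 mm from the front end. A clear flat area 41 x 56 mm lies between fin and front end, to press on. Axes as module_grip.
- module_rear (a point): On the module's top face, middle line, 44 mm behind (+x) the fin's middle, 4 mm from the rear end; clear flat area 41 x 56 mm here too. Axes as module_grip.
- pin_left (a point): On the axis of the module's cross pin, 8 mm outside its left (+y) side. The pin is 6 mm thick; its round ends stand 11 mm out of both sides. Axis 34 mm behind (+x) the fin's middle, 13 mm below the top face. Axes as module_grip.
- pin_right (a point): The same point at the right (-y) end of the cross pin.
- platform: The fixed isolation platform under the base, a grey slab 25 mm high; origin on the bench straight below the bay's centre, axes as bay. It reaches 100 mm to -x, 102 to +x, 76 to -y, 188 to +y. The base on it reaches 88, 90, 64 and 176 mm. At +y, 116 mm from the origin, a round steel scanner (62 mm across, flange 92) stands 55 mm above the base's top.
- floating_base (a joint): How far (m) the microscope base has sunk on the soft legs of its vibration isolation platform: 0 unloaded, grows as it is pushed down, hard stops at 0.030, reached with some 22 N on top of the module's weight. It gives way by a centimetre or two while the module is pressed in, and comes back up when let go. It moves straight up and down only.
- bay (a point): Centre of the mouth of the bay, level with the flat top of the floating base, 105 mm above the bench when unloaded. When the module is home its top face is level with this point, the fin over it (within 2 mm). Axes: x along the bay to the end with the two slots, y left, z up. Bay 60 mm wide (y), from 50 mm at -x to 52 mm at +x, 34 mm deep: about 2 mm of play round the module.
- slot_left (a point): Where the pin's axis rests at the bottom of the left (+y) slot: 13 mm below the top of the base, 34 mm to +x and 36 to +y of the bay's centre. The slots are upright, open on top, 8 mm wide (x), flared to 16 mm in their top 6 mm, and reach 12 mm out from the bay's side walls. Off-centre, a pin can hang on the flare, leaving the rear proud.
- slot_right (a point): The same point in the right (-y) slot.
- catch_roller (a point): Centre of the spring roller catch in the bay's -x end wall: steel roller 10 mm thick, along y, 15 mm below the mouth, 48.5 mm from the bay's centre. A spring contact block also stands in the bay, 24 mm to -x of its centre. They hold an unpressed module 13 to 17 mm proud at the front; 10 to 16 N down on its front end snaps it past the catch onto hard stops, flush, where it stays.
- jar_large: Bystander: clear storage jar with a scanner on top, 84 mm across, 150 mm high, 0.8 kg; origin at the centre of its underside.
- jar_small: Bystander: smaller storage jar with a scanner on top, 71 mm across, 130 mm high; origin at the centre of its underside.
- probe_box: Bystander: flat black box with a clear lid, 80 x 52 x 18 mm; origin at the centre of its underside.
- screwdriver: Bystander: screwdriver 180 mm long with a black handle 26 mm thick, lying along its x; origin on the bench below its middle.
Things that resemble listed ones, but are neither listed nor needed, are in the scene too. What is shaped like the module but yellow is not meant.

How it is judged (in metres and radians):
At the end, for the whole second after the job is handed in: The module is released and at rest in the bay, its top level with the base at front and rear (at most 1.8 mm proud, 3 mm low), both pin ends on their slot bottoms (1.8 mm in height, 4 mm in all); jars and probe box within 20 mm, screwdriver within 30 mm, of where they were (z of module_front in the frame of bay between -0.003 and 0.0018 m and z of module_rear in the frame of bay between -0.003 and 0.0018 m and distance between pin_left and slot_left below 0.004 m and distance between pin_right and slot_right below 0.004 m and z of pin_left in the frame of slot_left below 0.0018 m and z of pin_right in the frame of slot_right below 0.0018 m and distance of each of jar_large, jar_small, probe_box from where it was at the start of the episode below 0.02 m and distance of screwdriver from where it was at the start of the episode below 0.03 m and contact force between the fingers and module below 0.1 N and linear speed of module below 0.01 m/s); the robot touches nothing.
It fails at once if the floating base is pushed down onto its stops (sunk by more than 28 mm of its 30) (value of joint floating_base above 0.028 m).
It fails at once if a jar is tipped (angle between any of jar_large, jar_small's own z axis and vertical above 0.35 rad).
It also fails if it takes over 51 s, if anything falls off the work surface, if the arm or the gripper's body presses on something with over 40 N, if the wrist force passes 120 N, or if a joint passes its speed limit or range.

## Working session

There is one attempt and no reset: what is moved stays moved. The work goes in short steps, Python scripts to look and compute and a tool call to move; the robot and the scene stay as the last step left them, time stands still between calls to the robot, and variables do not carry over. Pictures are saved under pics/ and viewed, at most 10 in all, crops included, and the job is handed in when it is done.

Besides the shell and the picture viewer there is one more tool, called after ">>>" by a JSON object that holds its "fn" and its "kwargs". drive_tool: Moves the arm, as the interface text tells. Its arguments: {"type":"object","properties":{"motion":{"type":"array","items":{"type":"array"}},"gripper":{"type":"number"}},"required":["motion"]}

```bash
mkdir -p pics; ls; python3 - <<'E'
from rig import *
import cv2,numpy as np
for n in("scene","side","wrist"):
    im=capture(n); cv2.imwrite(f"pics/{n}0.png",im[:,:,::-1]); print(n,camera_info(n))
s=read_state();print(s)
E
```

```text
pics
scene {'fovy': 52.559734719158236, 'cx': 319.0517040627485, 'cy': 236.46395483486356, 'xyz': array([ 1.24619996, -0.18542038,  1.12902825]), 'orientation': array([[ 0.29670411,  0.78680164, -0.54121146],
       [ 0.95493046, -0.23932312,  0.1755912 ],
       [ 0.00863103, -0.56891794, -0.822349  ]])}
side {'fovy': 45.1449770913827, 'cx': 324.3316318057629, 'cy': 244.50205873274186, 'xyz': array([ 0.07139991, -0.82827657,  1.17624546]), 'orientation': array([[ 0.87585756, -0.36086302,  0.3203926 ],
       [-0.48255468, -0.64969918,  0.58739421],
       [-0.00381004, -0.6690806 , -0.74318008]])}
wrist {'fovy': 67.0947046932559, 'cx': 317.81945439386345, 'cy': 240.58942357094065, 'T_tool_cam': array([[ 1.60241513e-03, -9.56086858e-01, -2.93079089e-01,
         8.16079328e-02],
       [ 9.99998040e-01,  1.87288878e-03, -6.42257893e-04,
         1.16123607e-03],
       [ 1.16295887e-03, -2.93077486e-01,  9.56087985e-01,
        -1.61966498e-01],
       [ 0.00000000e+00,  0.00000000e+00,  0.00000000e+00,
         1.00000000e+00]])}
{'time_s': 0.15, 'joint_positions': array([-1.02278469e+01,  3.02671562e+01,  8.21381109e+01, -1.36393317e-03,
        6.76909335e+01, -1.02253432e+01]), 'qvel': array([-0.10842194, -0.21943503, -0.20148481,  0.01986617,  0.03370218,
        0.07883697]), 'tau': array([ 9.14956272e-04, -4.40429199e+01, -1.76841742e+01,  6.33679633e-02,
        5.52540855e-02, -1.06930895e-04]), 'position': array([6.24442988e-01, 1.17126799e-04, 2.21799726e-01]), 'tcp_rot': array([[ 3.48732613e-05,  9.99998628e-01, -1.65624652e-03],
       [ 9.99999961e-01, -3.44154247e-05,  2.76457972e-04],
       [ 2.76400592e-04, -1.65625610e-03, -9.99998590e-01]]), 'force': array([-0.27711069,  0.60646542,  0.50144737]), 'moment': array([ 0.03592408,  0.06147471, -0.00346694]), 'grasp_force': 0.0, 'opening': 0.9990516053467301}
```

View pics/scene0.png

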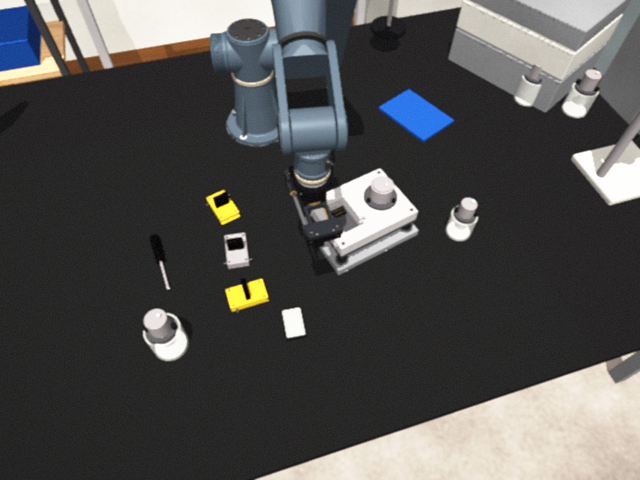

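View pics/side0.png

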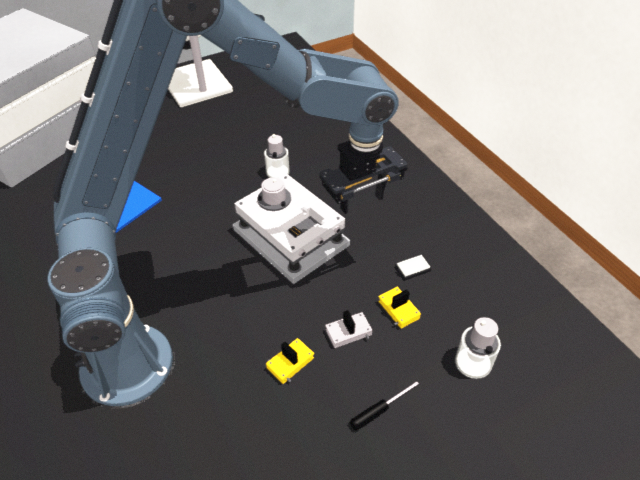

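The scene view shows the grey module at (237,250), with yellow decoys at (222,207) and (247,294). In the side view it is at (348,328), and the base's bay is around (308,228) with the scanner at (273,193).

```bash
cat > h.py <<'E'
import numpy as np,cv2
from rig import *
def cam(n,st=None):
    c=camera_info(n)
    if n!="wrist": return c,np.array(c["orientation"]),np.array(c["xyz"])
    R=st["tcp_rot"];T=c["T_tool_cam"]
    return c,R@T[:3,:3],R@T[:3,3]+st["position"]
def plane(n,pts,z,st=None):
    c,R,t=cam(n,st);f=240/np.tan(np.radians(c["fovy"]/2))
    p=np.atleast_2d(pts).astype(float)
    d=np.c_[(p[:,0]-c["cx"])/f,(p[:,1]-c["cy"])/f,np.ones(len(p))]@R.T
    return t+d*((z-t[2])/d[:,2])[:,None]
def proj(n,P,st=None):
    c,R,t=cam(n,st);f=240/np.tan(np.radians(c["fovy"]/2))
    q=(np.atleast_2d(P)-t)@R
    return np.c_[f*q[:,0]/q[:,2]+c["cx"],f*q[:,1]/q[:,2]+c["cy"]]
E
python3 - <<'E'
from h import *
np.set_printoptions(precision=4,suppress=True)
print(plane("scene",[[237,250]],.026),plane("side",[[348,331]],.026))
print("bay",plane("side",[[308,229]],.105),"scanner",plane("side",[[272,185]],.16),plane("scene",[[382,184]],.16))
print("jarL",plane("side",[[475,365]],0),plane("scene",[[460,230]],0),"driver",plane("side",[[355,422],[418,384]],.01))
a=cv2.imread("pics/side0.png");b=cv2.imread("pics/scene0.png")
cv2.imwrite("pics/c1.png",np.hstack([cv2.resize(a[170:290,225:355],None,fx=3,fy=3,interpolation=2),cv2.resize(b[220:280,200:270],None,fx=5.5,fy=6,interpolation=2)])[:,:800])
E
```

```text
[[ 0.4982 -0.1753  0.026 ]] [[ 0.4835 -0.187   0.026 ]]
bay [[0.5224 0.0855 0.105 ]] scanner [[0.4909 0.2245 0.16  ]] [[0.4967 0.2292 0.16  ]]
jarL [[ 0.7018 -0.3946  0.    ]] [[0.599 0.448 0.   ]] driver [[ 0.3859 -0.3834  0.01  ]
 [ 0.5548 -0.3747  0.01  ]]
```

View pics/c1.png

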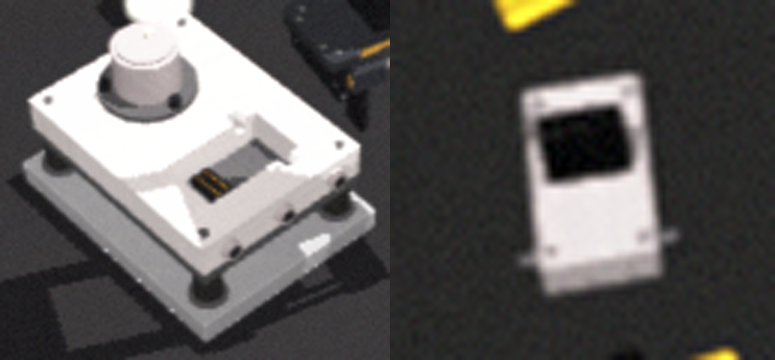

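The bay's contact block is on the robot side and its slots are toward world +x. The module's pins are also toward +x, so no half turn is needed. I'll look at the bay with the wrist camera on the way.

>>> {"fn": "drive_tool", "kwargs": {"motion": [[[15,-50,0],[0,0,0]],[[15,-50,0],[0,0,0]],[[0,0,0],[0,0,0]],[[0,0,0],[0,0,0]]]}}

```text
time_s: 0.55
position: [0.5276, 0.0293, 0.2224]
tcp_rot: [[-0.001, 1.0, -0.001], [1.0, 0.001, 0.0], [0.0, -0.001, -1.0]]
force: [0.8, 0.2, 0.3]
opening: 1.0
grasp_force: 0.0
```

```bash
python3 - <<'E'
from h import *
import pickle
s=read_state();im=capture("wrist");cv2.imwrite("pics/w1.png",im[:,:,::-1]);pickle.dump(s,open("s1.pkl","wb"));print(s["time_s"],s["position"],s["force"])
E
```

```text
0.55 [0.52764085 0.02932334 0.22238735] [0.76564708 0.24504959 0.32173349]
```

View pics/w1.png

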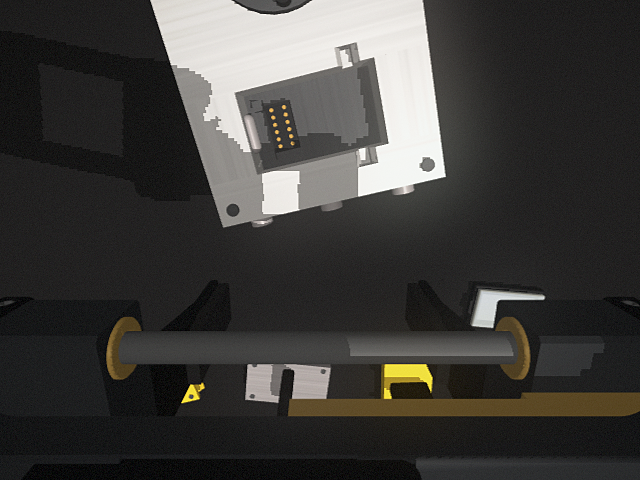

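The wrist view shows the bay mouth with corners near (236,94), (374,58), (387,143) and (258,174). The base's front corners are at (222,227) and (445,177), and the slots are at the right (347,52) and (368,155).

```bash
python3 - <<'E'
from h import *
import pickle
np.set_printoptions(precision=4,suppress=True)
s=pickle.load(open("s1.pkl","rb"))
px=[[236,94],[374,58],[387,143],[258,174],[222,227],[445,177]]
loc=np.array([[-50,30],[52,30],[52,-30],[-50,-30],[-88,-64],[90,-64]])/1000
W=plane("wrist",px,.105,s)[:,:2]
def fit(l,w):
    lm,wm=l.mean(0),w.mean(0);a=l-lm;b=w-wm
    th=np.arctan2((a[:,0]*b[:,1]-a[:,1]*b[:,0]).sum(),(a*b).sum())
    R=np.array([[np.cos(th),-np.sin(th)],[np.sin(th),np.cos(th)]])
    t=wm-R@lm; return t,np.degrees(th),(w-t-l@R.T)*1000
for i in (slice(0,4),slice(4,6),slice(0,6)): print(*fit(loc[i],W[i]),sep="\n")
im=cv2.imread("pics/w1.png")
# module rough
print(plane("wrist",[[289,383]],.026,s))
E
```

```text
[0.5239 0.1183]
13.250723032193767
[[ 1.1169 -0.7583]
 [-0.1688 -0.5242]
 [-1.4969  0.5121]
 [ 0.5487  0.7705]]
[0.5235 0.1186]
12.98441629349475
[[-0.1608 -0.0371]
 [ 0.1608  0.0371]]
[0.5237 0.1184]
13.043145134974948
[[ 1.2094 -1.0569]
 [-0.1603 -0.4629]
 [-1.2768  0.6228]
 [ 0.8529  0.5214]
 [-0.4939  0.2396]
 [-0.1312  0.136 ]]
[[ 0.4948 -0.1744  0.026 ]]
```

>>> {"fn": "drive_tool", "kwargs": {"motion": [[[-50,-10,0],[0,0,0]],[[-50,-10,0],[0,0,0]],[[-50,-10,0],[0,0,0]],[[-50,0,0],[0,0,0]],[[-50,0,0],[0,0,0]]]}}

```text
time_s: 1.1
position: [0.5013, -0.222, 0.2232]
tcp_rot: [[0.001, 1.0, 0.003], [1.0, -0.001, -0.002], [-0.002, 0.003, -1.0]]
force: [1.8, -0.1, -0.4]
opening: 0.998
grasp_force: 0.0
```

>>> {"fn": "drive_tool", "kwargs": {"motion": [[[-35,0,0],[0,0,0]],[[0,0,0],[0,0,0]],[[0,0,0],[0,0,0]]]}}

```text
time_s: 1.4
position: [0.5007, -0.2552, 0.2224]
tcp_rot: [[0.003, 1.0, 0.001], [1.0, -0.003, -0.0], [-0.0, 0.001, -1.0]]
force: [-1.2, -0.2, 0.2]
opening: 1.0
grasp_force: 0.0
```

```bash
python3 - <<'E'
from h import *
import pickle
s=read_state();im=capture("wrist");cv2.imwrite("pics/w2.png",im[:,:,::-1]);pickle.dump(s,open("s2.pkl","wb"));print(s["time_s"],s["position"],s["force"])
E
```

```text
1.4 [ 0.50068448 -0.25516541  0.22241417] [-1.18978709 -0.17438138  0.1511445 ]
```

View pics/w2.png

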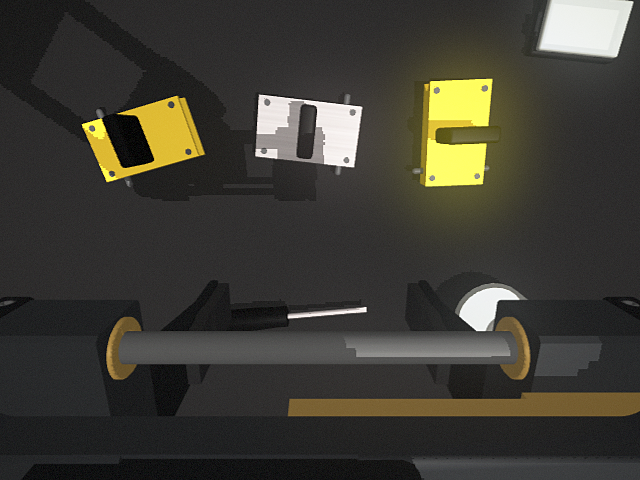

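The grey module spans about (257,94), (363,103), (356,168) and (256,156). The pins at (347,98) and (337,171) are on its right end, toward +x, and the fin is at (307,132).

```bash
python3 - <<'E'
from h import *
import pickle
np.set_printoptions(precision=4,suppress=True)
s=pickle.load(open("s2.pkl","rb"));im=cv2.imread("pics/w2.png")
h=cv2.cvtColor(im,cv2.COLOR_BGR2HSV)
m=((h[...,2]>105)&(h[...,1]<60)).astype(np.uint8);m[:,:240]=0;m[:,380:]=0;m[:80]=0;m[185:]=0
m=cv2.morphologyEx(m,cv2.MORPH_CLOSE,np.ones((5,5)));m=cv2.morphologyEx(m,cv2.MORPH_OPEN,np.ones((13,13)))
c=max(cv2.findContours(m,0,2)[0],key=cv2.contourArea);c=cv2.convexHull(c);
print(cv2.approxPolyDP(c,5,True)[:,0])
W=plane("wrist",c[:,0],.026,s)[:,:2]
(r)=cv2.minAreaRect((W*1000).astype(np.float32));print(r)
hand=plane("wrist",[[257,94],[363,103],[356,168],[256,156]],.026,s)[:,:2];print(hand.mean(0),cv2.minAreaRect((hand*1000).astype(np.float32)))
# fin top centre and pins
print("fintop",plane("wrist",[[308,104],[306,157]],.068,s))
E
```

```text
[[317 103]
 [360 106]
 [354 166]
 [313 162]]
((519.3151245117188, -178.5900421142578), (57.253692626953125, 41.89589309692383), 84.36576843261719)
[ 0.4927 -0.1749] ((492.43536376953125, -175.77810668945312), (59.585350036621094, 98.29607391357422), 85.4112777709961)
fintop [[ 0.4938 -0.1535  0.068 ]
 [ 0.4917 -0.1959  0.068 ]]
```

>>> {"fn": "drive_tool", "kwargs": {"motion": [[[40,-4,0],[0,0,0]],[[40,-4,0],[0,0,0]],[[0,0,0],[0,0,0.087]],[[0,0,50],[0,0,0]],[[0,0,40],[0,0,0]]], "gripper": 0.6}}

```text
time_s: 1.95
position: [0.493, -0.1716, 0.1327]
tcp_rot: [[0.083, 0.997, 0.003], [0.997, -0.083, -0.002], [-0.001, 0.003, -1.0]]
force: [0.5, -0.4, 0.1]
opening: 0.65
grasp_force: 0.0
```

>>> {"fn": "drive_tool", "kwargs": {"motion": [[[0,0,0],[0,0,0]],[[0,0,0],[0,0,0]]]}}

```text
time_s: 2.15
position: [0.492, -0.1722, 0.1327]
tcp_rot: [[0.085, 0.996, -0.001], [0.996, -0.085, 0.001], [0.001, -0.001, -1.0]]
force: [-0.7, -0.7, 0.5]
opening: 0.612
grasp_force: 0.0
```

>>> {"fn": "drive_tool", "kwargs": {"motion": [[[-3,0.5,40],[0,0,0]],[[0,0,40],[0,0,0]],[[0,0,20],[0,0,0]],[[0,0,0],[0,0,0]],[[0,0,0],[0,0,0]]]}}

```text
time_s: 2.65
position: [0.4937, -0.1771, 0.0344]
tcp_rot: [[0.087, 0.996, 0.003], [0.996, -0.087, -0.002], [-0.002, 0.003, -1.0]]
force: [-0.1, -0.0, 0.5]
opening: 0.6
grasp_force: 0.0
```

>>> {"fn": "drive_tool", "kwargs": {"motion": [[[0,0,0],[0,0,0]],[[0,0,0],[0,0,0]],[[0,0,0],[0,0,0]],[[0,0,0],[0,0,0]],[[0,0,0],[0,0,0]]], "gripper": 0}}

```text
time_s: 3.15
position: [0.4921, -0.1764, 0.0329]
tcp_rot: [[0.087, 0.996, 0.0], [0.996, -0.087, -0.0], [-0.0, 0.0, -1.0]]
force: [0.8, -0.4, -0.9]
opening: 0.236
grasp_force: 0.0
```

>>> {"fn": "drive_tool", "kwargs": {"motion": [[[0,0,0],[0,0,0]],[[0,0,-20],[0,0,0]],[[0,0,-50],[0,0,0]],[[0,0,0],[0,0,0]],[[0,0,0],[0,0,0]]]}}

```text
time_s: 3.65
position: [0.4922, -0.1764, 0.103]
tcp_rot: [[0.087, 0.996, 0.001], [0.996, -0.087, -0.001], [-0.001, 0.001, -1.0]]
force: [-0.1, 0.5, -4.1]
opening: 0.159
grasp_force: 29.9
```

>>> {"fn": "drive_tool", "kwargs": {"motion": [[[0,0,-45],[0,0,0]],[[20,0,-45],[0,0,0]],[[45,1,0],[0,0,0]],[[45,1,0],[0,0,0]],[[45,1,0],[0,0,0]]]}}

```text
time_s: 4.15
position: [0.5068, -0.0205, 0.1907]
tcp_rot: [[0.088, 0.996, -0.004], [0.996, -0.088, 0.001], [0.001, -0.004, -1.0]]
force: [2.0, 0.7, -4.7]
opening: 0.157
grasp_force: 29.9
```

>>> {"fn": "drive_tool", "kwargs": {"motion": [[[45,1,0],[0,0,0]],[[45,1,0],[0,0,0]],[[30,1,0],[0,0,0]],[[20,0,0],[0,0,-0.1]],[[0,0,0],[0,0,-0.1]]]}}

```text
time_s: 4.65
position: [0.5216, 0.1199, 0.1899]
tcp_rot: [[-0.12, 0.993, -0.005], [0.993, 0.12, 0.001], [0.002, -0.005, -1.0]]
force: [-0.7, 0.7, -3.9]
opening: 0.163
grasp_force: 29.9
```

>>> {"fn": "drive_tool", "kwargs": {"motion": [[[0,0,0],[0,0,-0.116]],[[0,0,0],[0,0,0]],[[0,0,0],[0,0,0]],[[0,0,0],[0,0,0]],[[0,0,0],[0,0,0]]]}}

```text
time_s: 5.15
position: [0.5234, 0.1168, 0.1921]
tcp_rot: [[-0.226, 0.974, -0.001], [0.974, 0.226, 0.0], [0.0, -0.001, -1.0]]
force: [0.4, -0.1, -3.6]
opening: 0.156
grasp_force: 29.9
```

```bash
python3 - <<'E'
from h import *
import pickle
s=read_state();im=capture("wrist");cv2.imwrite("pics/w3.png",im[:,:,::-1]);pickle.dump(s,open("s3.pkl","wb"));print(s["time_s"],s["position"],s["tcp_rot"],s["force"],s["moment"])
a=capture("side")[:,:,::-1];b=capture("scene")[:,:,::-1]
u,v=proj("side",s["position"])[0].astype(int)
A=a[v-60:v+60,u-70:u+70];A=cv2.resize(A,None,fx=3.5,fy=3.5,interpolation=2)
W=cv2.resize(im[:,:,::-1],(560,420))[:,:]
cv2.imwrite("pics/c3.png",cv2.resize(np.hstack([A,W[:,100:410]]),(800,420)))
print(u,v)
E
```

```text
5.15 [0.523397   0.11675518 0.19211456] [[-2.25545215e-01  9.74232280e-01 -9.06416612e-04]
 [ 9.74232677e-01  2.25545318e-01  1.27351966e-05]
 [ 2.16845063e-04 -8.80188320e-04 -9.99999589e-01]] [ 0.44772622 -0.05601235 -3.56480249] [-0.0321711   0.0461229  -0.01389199]
301 196
```

View pics/c3.png

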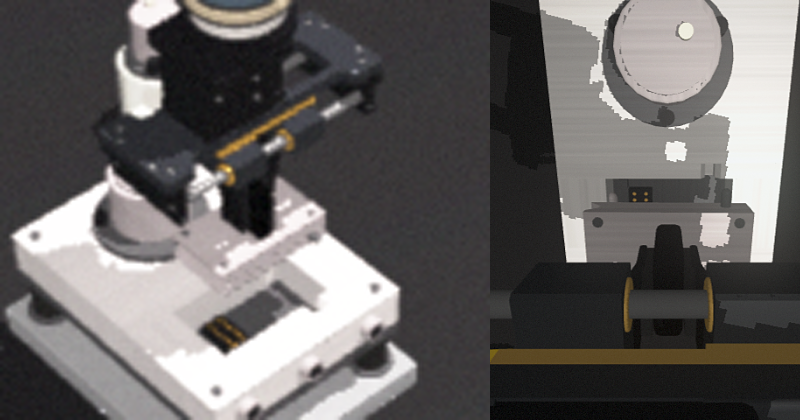

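```bash
python3 - <<'E'
from h import *
import pickle
np.set_printoptions(precision=4,suppress=True)
s=pickle.load(open("s3.pkl","rb"));im=cv2.imread("pics/w3.png")
th=np.radians(13.1);b=np.array([.5237,.1185]);R=np.array([[np.cos(th),-np.sin(th)],[np.sin(th),np.cos(th)]])
for name,p,z in (("mod",[[222,240],[415,235]],.185),("bay",[[248,204],[392,204]],.105)):
    W=plane("wrist",p,z,s)[:,:2];print(name,((W-b)@R)*1000,"size",np.linalg.norm(W[1]-W[0]), (( W-s["position"][:2])@R)*1000)
cv2.imwrite("pics/c4.png",cv2.resize(im[175:315,190:450],None,fx=3,fy=3,interpolation=2))
E
```

```text
mod [[-46.2717  28.1626]
 [ 47.7733  30.8026]] size 0.09408210090602129 [[-45.5811  29.7933]
 [ 48.4639  32.4333]]
bay [[-48.3739  30.101 ]
 [ 52.1521  30.1872]] size 0.10052600756135804 [[-47.6833  31.7318]
 [ 52.8427  31.8179]]
```

View pics/c4.png

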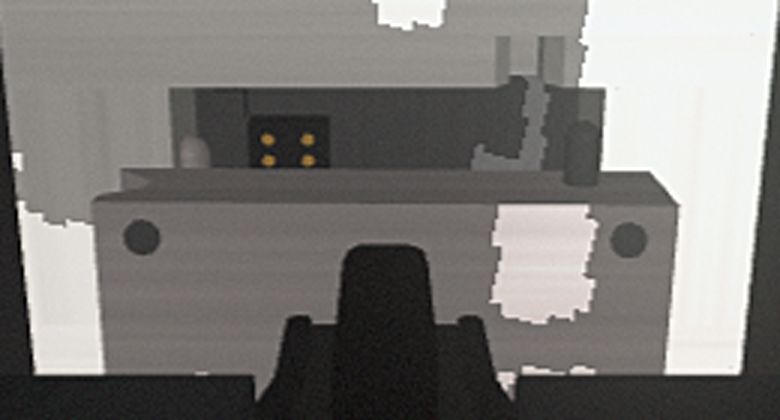

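The module hangs level and square to the bay, about 1.8 mm short in bay y. I'll shift it, tilt it rear-down by 0.2 rad so the pin leads into the slots, and lower it.

>>> {"fn": "drive_tool", "kwargs": {"motion": [[[1.8,4.7,10],[0,0,0]],[[0,0,0],[0.1,0,0]],[[0,0,0],[0.1,0,0]],[[0,4,19.6],[0,0,0]],[[0,0,0],[0,0,0]]]}}

```text
time_s: 5.8
position: [0.527, 0.12, 0.1598]
tcp_rot: [[-0.227, 0.954, -0.198], [0.974, 0.222, -0.045], [0.001, -0.203, -0.979]]
force: [-1.1, 0.8, -4.5]
opening: 0.156
grasp_force: 29.9
```

>>> {"fn": "drive_tool", "kwargs": {"motion": [[[0,0,0],[0,0,0]],[[0,0,0],[0,0,0]]]}}

```text
time_s: 6.0
position: [0.5278, 0.1199, 0.1629]
tcp_rot: [[-0.227, 0.955, -0.193], [0.974, 0.222, -0.045], [-0.0, -0.198, -0.98]]
force: [-1.0, 0.3, -4.5]
opening: 0.159
grasp_force: 29.9
```

```bash
cat >> h.py <<'E'
def bayframe(s,b=(.5237,.1185),yaw=13.1):
    th=np.radians(yaw);R=np.array([[np.cos(th),-np.sin(th)],[np.sin(th),np.cos(th)]])
    return np.r_[(s["position"][:2]-b)@R,s["position"][2]-.105]*1000, R.T@s["tcp_rot"][:2,1]
E
python3 - <<'E'
from h import *
np.set_printoptions(precision=2,suppress=True)
s=read_state();print(s["time_s"],*bayframe(s),s["tcp_rot"][2],s["force"],s["moment"])
E
```

```text
6.0 [ 4.29  0.44 57.89] [0.98 0.  ] [-0.   -0.2  -0.98] [-1.03  0.26 -4.48] [ 0.08 -0.3  -0.04]
```

>>> {"fn": "drive_tool", "kwargs": {"motion": [[[0,2,9.8],[0,0,0]],[[0,2,9.8],[0,0,0]],[[0,2,9.8],[0,0,0]],[[0,0,0],[0,0,0]],[[0,0,0],[0,0,0]]]}}

```text
time_s: 6.5
position: [0.5275, 0.1198, 0.132]
tcp_rot: [[-0.227, 0.954, -0.195], [0.974, 0.222, -0.045], [0.0, -0.2, -0.98]]
force: [-0.0, -0.2, -4.2]
opening: 0.155
grasp_force: 29.9
```

>>> {"fn": "drive_tool", "kwargs": {"motion": [[[0,0.8,3.9],[0,0,0]],[[0,0.8,3.9],[0,0,0]],[[0,0,0],[0,0,0]],[[0,0,0],[0,0,0]]]}}

```text
time_s: 6.9
position: [0.5279, 0.1198, 0.1245]
tcp_rot: [[-0.227, 0.954, -0.194], [0.974, 0.223, -0.045], [0.0, -0.199, -0.98]]
force: [0.2, -0.0, -3.8]
opening: 0.155
grasp_force: 29.9
```

>>> {"fn": "drive_tool", "kwargs": {"motion": [[[0,0.8,3.9],[0,0,0]],[[0,0.5,2.5],[0,0,0]],[[0,0,0],[0,0,0]],[[0,0,0],[0,0,0]]]}}

```text
time_s: 7.3
position: [0.5279, 0.1198, 0.1179]
tcp_rot: [[-0.227, 0.954, -0.194], [0.974, 0.222, -0.045], [0.0, -0.199, -0.98]]
force: [1.0, 0.6, -2.5]
opening: 0.161
grasp_force: 29.9
```

```bash
python3 - <<'E'
from h import *
np.set_printoptions(precision=2,suppress=True)
s=read_state();print(s["time_s"],*bayframe(s),s["tcp_rot"][2],s["force"],s["moment"])
im=capture("wrist")[:,:,::-1];b=capture("scene")[:,:,::-1];u,v=proj("scene",s["position"])[0].astype(int)
cv2.imwrite("pics/w4.png",im)
cv2.imwrite("pics/c5.png",np.hstack([cv2.resize(im[100:340,150:470],(400,300)),cv2.resize(b[v-50:v+55,u-70:u+70],(400,300),interpolation=2)]))
E
```

```text
7.3 [ 4.37  0.35 12.95] [0.98 0.  ] [ 0.   -0.2  -0.98] [ 1.05  0.64 -2.54] [ 0.05 -0.13 -0.02]
```

View pics/c5.png

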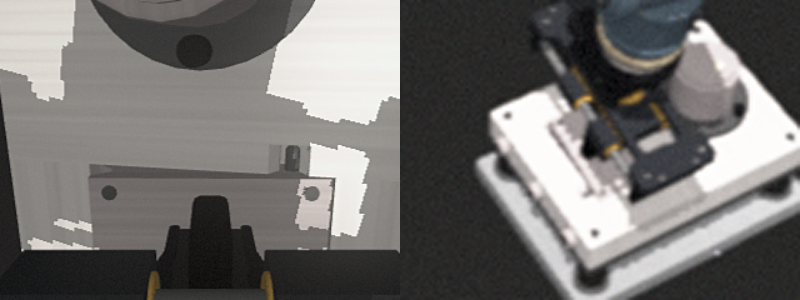

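The left view shows the left pin end inside its slot at (291,157), with the module in the bay. Contact is just starting, so I'll lower it a little more.

>>> {"fn": "drive_tool", "kwargs": {"motion": [[[0,0.5,2],[0,0,0]],[[0,0.5,2],[0,0,0]],[[0,0,0],[0,0,0]],[[0,0,0],[0,0,0]]]}}

```text
time_s: 7.8
position: [0.5279, 0.1198, 0.1141]
tcp_rot: [[-0.227, 0.954, -0.194], [0.974, 0.223, -0.045], [-0.0, -0.199, -0.98]]
force: [-0.8, -0.9, 0.0]
opening: 0.161
grasp_force: 30.0
```

>>> {"fn": "drive_tool", "kwargs": {"motion": [[[0,0.5,2],[0,0,0]],[[0,0.5,2],[0,0,0]],[[0,0,0],[0,0,0]],[[0,0,0],[0,0,0]]]}}

```text
time_s: 8.2
position: [0.528, 0.1198, 0.11]
tcp_rot: [[-0.227, 0.954, -0.194], [0.974, 0.223, -0.045], [-0.0, -0.199, -0.98]]
force: [-2.4, -0.7, 2.8]
opening: 0.16
grasp_force: 30.0
```

>>> {"fn": "drive_tool", "kwargs": {"motion": [[[0,-0.5,-2],[0,0,0]],[[0,-0.5,-2],[0,0,0]],[[0,0,0],[0,0,0]],[[0,0,0],[0,0,0]]]}}

```text
time_s: 8.6
position: [0.528, 0.1199, 0.1138]
tcp_rot: [[-0.227, 0.954, -0.194], [0.974, 0.223, -0.045], [-0.0, -0.199, -0.98]]
force: [-2.3, -1.4, -0.4]
opening: 0.156
grasp_force: 30.0
```

>>> {"fn": "drive_tool", "kwargs": {"motion": [[[0,0,0],[0,0,0]],[[0,0,0],[0,0,0]],[[0,0,0],[0,0,0]],[[0,0,0],[0,0,0]],[[0,0,0],[0,0,0]]], "gripper": 0.45}}

```text
time_s: 9.1
position: [0.5283, 0.12, 0.114]
tcp_rot: [[-0.227, 0.955, -0.193], [0.974, 0.223, -0.045], [-0.0, -0.198, -0.98]]
force: [-0.2, 0.2, 1.1]
opening: 0.435
grasp_force: 0.0
```

>>> {"fn": "drive_tool", "kwargs": {"motion": [[[0,0,-30],[0,0,0]],[[0,0,-40],[0,0,0]],[[0,-15,-50],[-0.1,0,0]],[[0,0,0],[-0.1,0,0]],[[0,0,0],[0,0,0]]]}}

```text
time_s: 9.6
position: [0.5349, 0.1219, 0.2341]
tcp_rot: [[-0.227, 0.974, 0.001], [0.974, 0.227, 0.0], [-0.0, 0.001, -1.0]]
force: [-0.3, -0.6, -0.2]
opening: 0.448
grasp_force: 0.0
```

```bash
python3 - <<'E'
from h import *
np.set_printoptions(precision=2,suppress=True)
s=read_state();print(s["time_s"],*bayframe(s),s["tcp_rot"],s["force"],s["joint_positions"])
im=capture("wrist")[:,:,::-1];cv2.imwrite("pics/w5.png",im)
b=capture("side")[:,:,::-1];u,v=proj("side",[.5237,.1185,.105])[0].astype(int)
cv2.imwrite("pics/c6.png",np.hstack([cv2.resize(im[60:360,120:520],(400,300)),cv2.resize(b[v-45:v+45,u-60:u+60],(400,300),interpolation=2)]))
E
```

```text
9.6 [ 11.73   0.79 129.1 ] [1. 0.] [[-0.23  0.97  0.  ]
 [ 0.97  0.23  0.  ]
 [-0.    0.   -1.  ]] [-0.3  -0.6  -0.19] [  1.16  23.51  92.41   0.01  64.02 -11.95]
```

View pics/c6.png

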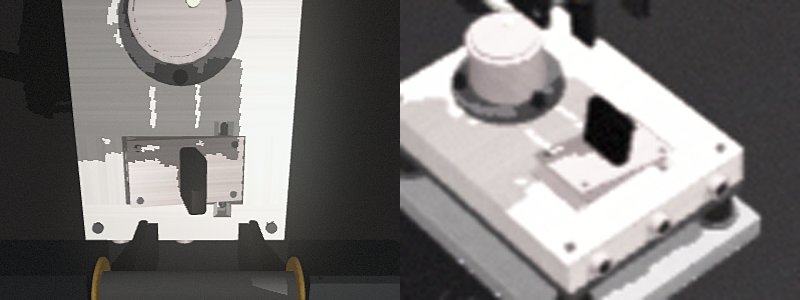

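The module is in the bay with both pin ends in their slots and the front proud. I'll close the fingers, turn them 90° so the narrow side lies along bay x, and move over the front area.

>>> {"fn": "drive_tool", "kwargs": {"motion": [[[-0.8,-25.3,0],[0,0,0]],[[0,-25.3,0],[0,0,0]],[[0,0,0],[0,0,-0.143]],[[0,0,0],[0,0,-0.143]],[[0,0,0],[0,0,-0.143]]], "gripper": 0}}

```text
time_s: 10.2
position: [0.4884, 0.1097, 0.2309]
tcp_rot: [[-0.616, 0.788, -0.004], [0.788, 0.616, -0.0], [0.002, -0.003, -1.0]]
force: [0.8, -0.9, -0.5]
opening: 0.082
grasp_force: 0.0
```

>>> {"fn": "drive_tool", "kwargs": {"motion": [[[0,0,0],[0,0,-0.143]],[[0,0,0],[0,0,-0.143]],[[0,0,0],[0,0,-0.143]],[[0,0,0],[0,0,-0.143]],[[0,0,0],[0,0,-0.143]]]}}

```text
time_s: 10.7
position: [0.4885, 0.1097, 0.2307]
tcp_rot: [[-0.982, 0.191, -0.004], [0.191, 0.982, -0.0], [0.004, -0.001, -1.0]]
force: [0.3, -0.3, -1.3]
opening: 0.008
grasp_force: 0.0
```

>>> {"fn": "drive_tool", "kwargs": {"motion": [[[0,0,0],[0,0,-0.143]],[[0,0,0],[0,0,-0.143]],[[0,0,0],[0,0,-0.141]],[[0,0,40],[0,0,0]],[[0,0,0],[0,0,0]]]}}

```text
time_s: 11.2
position: [0.4851, 0.1097, 0.1877]
tcp_rot: [[-0.974, -0.227, -0.013], [-0.227, 0.974, -0.0], [0.012, 0.003, -1.0]]
force: [-1.1, -0.3, -1.1]
opening: 0.003
grasp_force: 0.0
```

>>> {"fn": "drive_tool", "kwargs": {"motion": [[[0,0,40],[0,0,0]],[[0,0,20],[0,0,0]],[[0,0,0],[0,0,0]],[[0,0,0],[0,0,0]]]}}

```text
time_s: 11.6
position: [0.4886, 0.1098, 0.1324]
tcp_rot: [[-0.974, -0.227, -0.001], [-0.227, 0.974, -0.0], [0.001, 0.0, -1.0]]
force: [-0.6, -0.5, 0.3]
opening: 0.007
grasp_force: 0.0
```

```bash
python3 - <<'E'
from h import *
np.set_printoptions(precision=2,suppress=True)
s=read_state();print(s["time_s"],*bayframe(s),s["tcp_rot"],s["force"],s["joint_positions"],s["opening"])
E
```

```text
11.6 [-36.12  -0.56  27.43] [-0.  1.] [[-0.97 -0.23 -0.  ]
 [-0.23  0.97 -0.  ]
 [ 0.    0.   -1.  ]] [-0.6  -0.47  0.28] [  -0.14   28.71  104.68   -0.01   46.67 -103.26] 0.007383659028404602
```

>>> {"fn": "drive_tool", "kwargs": {"motion": [[[2.5,0,10],[0,0,0]],[[0,0,5],[0,0,0]],[[0,0,0],[0,0,0]],[[0,0,0],[0,0,0]]]}}

```text
time_s: 12.0
position: [0.4858, 0.1092, 0.1176]
tcp_rot: [[-0.974, -0.227, 0.0], [-0.227, 0.974, -0.0], [-0.0, -0.0, -1.0]]
force: [0.6, 0.5, -0.1]
opening: 0.006
grasp_force: 0.0
```

>>> {"fn": "drive_tool", "kwargs": {"motion": [[[0,0,3],[0,0,0]],[[0,0,3],[0,0,0]],[[0,0,0],[0,0,0]],[[0,0,0],[0,0,0]]]}}

```text
time_s: 12.4
position: [0.4859, 0.1091, 0.1115]
tcp_rot: [[-0.974, -0.227, 0.001], [-0.227, 0.974, -0.0], [-0.001, -0.0, -1.0]]
force: [-0.8, -1.0, 2.8]
opening: 0.002
grasp_force: 1.6
```

>>> {"fn": "drive_tool", "kwargs": {"motion": [[[0,0,3],[0,0,0]],[[0,0,2],[0,0,0]],[[0,0,0],[0,0,0]],[[0,0,0],[0,0,0]]]}}

```text
time_s: 12.8
position: [0.486, 0.1091, 0.1069]
tcp_rot: [[-0.974, -0.227, 0.001], [-0.227, 0.974, -0.0], [-0.001, -0.0, -1.0]]
force: [-1.0, -0.5, 7.0]
opening: 0.005
grasp_force: 3.5
```

>>> {"fn": "drive_tool", "kwargs": {"motion": [[[0,0,2],[0,0,0]],[[0,0,2],[0,0,0]],[[0,0,0],[0,0,0]],[[0,0,0],[0,0,0]]]}}

```text
time_s: 13.2
position: [0.486, 0.1091, 0.1033]
tcp_rot: [[-0.974, -0.227, 0.001], [-0.227, 0.974, -0.0], [-0.001, -0.0, -1.0]]
force: [-2.2, -0.9, 10.2]
opening: 0.001
grasp_force: 5.0
```

>>> {"fn": "drive_tool", "kwargs": {"motion": [[[0,0,2],[0,0,0]],[[0,0,2],[0,0,0]],[[0,0,0],[0,0,0]],[[0,0,0],[0,0,0]]]}}

```text
time_s: 13.6
position: [0.4845, 0.1088, 0.0989]
tcp_rot: [[-0.974, -0.228, -0.002], [-0.228, 0.974, -0.001], [0.002, -0.0, -1.0]]
force: [-2.8, -1.8, 9.5]
opening: 0.007
grasp_force: 4.7
```

>>> {"fn": "drive_tool", "kwargs": {"motion": [[[0,0,2],[0,0,0]],[[0,0,0],[0,0,0]],[[0,0,0],[0,0,0]]]}}

```text
time_s: 13.9
position: [0.4847, 0.1091, 0.0965]
tcp_rot: [[-0.974, -0.227, -0.002], [-0.227, 0.974, -0.0], [0.002, 0.0, -1.0]]
force: [-1.8, -1.6, 4.5]
opening: 0.006
grasp_force: 2.2
```

>>> {"fn": "drive_tool", "kwargs": {"motion": [[[0,0,2],[0,0,0]],[[0,0,0],[0,0,0]],[[0,0,0],[0,0,0]]]}}

```text
time_s: 14.2
position: [0.4848, 0.1091, 0.0944]
tcp_rot: [[-0.974, -0.227, -0.002], [-0.227, 0.974, -0.0], [0.002, 0.0, -1.0]]
force: [-2.5, -0.8, 5.3]
opening: 0.005
grasp_force: 3.0
```

>>> {"fn": "drive_tool", "kwargs": {"motion": [[[0,0,3],[0,0,0]],[[0,0,3],[0,0,0]],[[0,0,0],[0,0,0]],[[0,0,0],[0,0,0]]]}}

```text
time_s: 14.6
position: [0.4848, 0.1091, 0.0889]
tcp_rot: [[-0.974, -0.228, -0.002], [-0.228, 0.974, -0.0], [0.002, 0.0, -1.0]]
force: [-3.6, -1.2, 10.6]
opening: 0.006
grasp_force: 5.5
```

>>> {"fn": "drive_tool", "kwargs": {"motion": [[[0,0,2],[0,0,0]],[[0,0,2],[0,0,0]],[[0,0,0],[0,0,0]],[[0,0,0],[0,0,0]]]}}

```text
time_s: 15.0
position: [0.4847, 0.1091, 0.0853]
tcp_rot: [[-0.974, -0.227, -0.001], [-0.227, 0.974, -0.0], [0.001, 0.0, -1.0]]
force: [-3.9, -1.6, 14.0]
opening: 0.005
grasp_force: 7.1
```

The catch snapped: the force peaked at about 10 N, dropped, then rose again with only the base's stiffness. I'll press the rear the same way.

>>> {"fn": "drive_tool", "kwargs": {"motion": [[[0,0,-10],[0,0,0]],[[0,0,-30],[0,0,0]],[[0,0,-45],[0,0,0]],[[-39,0,0],[0,0,0]],[[-39,0,0],[0,0,0]]]}}

```text
time_s: 15.5
position: [0.5633, 0.1273, 0.172]
tcp_rot: [[-0.974, -0.227, 0.005], [-0.227, 0.974, 0.0], [-0.005, -0.001, -1.0]]
force: [0.8, -0.2, 0.6]
opening: 0.005
grasp_force: 0.0
```

>>> {"fn": "drive_tool", "kwargs": {"motion": [[[0,0,0],[0,0,0]],[[0,0,30],[0,0,0]],[[0,0,25],[0,0,0]],[[0,0,0],[0,0,0]],[[0,0,0],[0,0,0]]]}}

```text
time_s: 16.0
position: [0.561, 0.1269, 0.1141]
tcp_rot: [[-0.974, -0.227, -0.002], [-0.227, 0.974, 0.0], [0.002, 0.0, -1.0]]
force: [-0.0, -0.3, 0.2]
opening: 0.005
grasp_force: 0.0
```

>>> {"fn": "drive_tool", "kwargs": {"motion": [[[0,0,8],[0,0,0]],[[0,0,6],[0,0,0]],[[0,0,6],[0,0,0]],[[0,0,0],[0,0,0]],[[0,0,0],[0,0,0]]]}}

```text
time_s: 16.5
position: [0.5619, 0.1269, 0.0952]
tcp_rot: [[-0.974, -0.227, 0.001], [-0.227, 0.974, -0.0], [-0.001, -0.0, -1.0]]
force: [-1.7, 0.6, 5.5]
opening: 0.004
grasp_force: 2.6
```

>>> {"fn": "drive_tool", "kwargs": {"motion": [[[0,0,3],[0,0,0]],[[0,0,3],[0,0,0]],[[0,0,0],[0,0,0]],[[0,0,0],[0,0,0]]]}}

```text
time_s: 16.9
position: [0.562, 0.1269, 0.09]
tcp_rot: [[-0.974, -0.227, 0.001], [-0.227, 0.974, -0.0], [-0.001, -0.0, -1.0]]
force: [-2.0, -0.9, 10.6]
opening: 0.006
grasp_force: 4.9
```

>>> {"fn": "drive_tool", "kwargs": {"motion": [[[0,0,-10],[0,0,0]],[[0,0,-40],[0,0,0]],[[0,0,-50],[0,0,0]],[[-50,0,-30],[0,0,0]],[[-30,0,0],[0,0,0]]]}}

```text
time_s: 17.4
position: [0.6372, 0.144, 0.2209]
tcp_rot: [[-0.974, -0.227, 0.013], [-0.227, 0.974, 0.001], [-0.013, -0.002, -1.0]]
force: [0.1, 1.2, 0.3]
opening: 0.004
grasp_force: 0.0
```

>>> {"fn": "drive_tool", "kwargs": {"motion": [[[0,0,0],[0,0,0]],[[0,0,0],[0,0,0]],[[0,0,0],[0,0,0]]]}}

```text
time_s: 17.7
position: [0.6308, 0.1433, 0.2132]
tcp_rot: [[-0.974, -0.227, -0.003], [-0.227, 0.974, -0.0], [0.003, 0.0, -1.0]]
force: [-0.6, 0.0, -0.1]
opening: 0.006
grasp_force: 0.0
```

```bash
python3 - <<'E'
from h import *
np.set_printoptions(precision=2,suppress=True)
s=read_state();print(s["time_s"],*bayframe(s),s["force"])
im=capture("wrist")[:,:,::-1];cv2.imwrite("pics/w6.png",im)
b=capture("side")[:,:,::-1];u,v=proj("side",[.5237,.1185,.105])[0].astype(int)
c=proj("wrist",[.5237,.1185,.105],s)[0].astype(int);print(c)
x0=np.clip(c[0]-110,0,420);y0=np.clip(c[1]-83,0,315)
cv2.imwrite("pics/c7.png",np.hstack([cv2.resize(im[y0:y0+165,x0:x0+220],(400,300)),cv2.resize(b[v-45:v+45,u-60:u+60],(400,300),interpolation=2)]))
E
```

```text
17.7 [109.98  -0.1  108.2 ] [-0.  1.] [-0.61  0.01 -0.1 ]
[317  84]
```

View pics/c7.png

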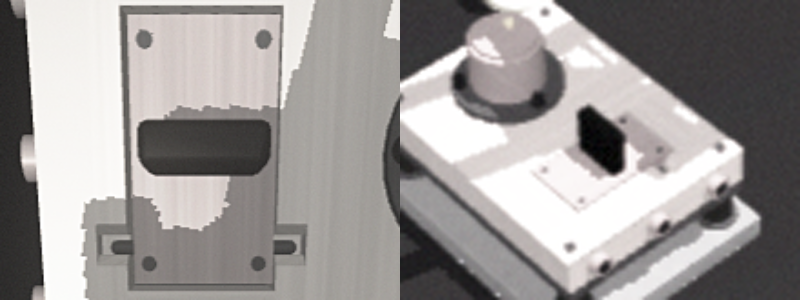

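The module sits flush all over, both pin ends are in their slots, and the robot is clear of everything. I'm handing in.

```bash
python3 -c "
from rig import *
print(hand_in())"
```

```text
the job is handed in; nothing more can be done
None
```

The module is in the bay and the job is handed in at about 18 s: the camera shows its top flush and both pin ends in their slots, the catch snapped at about 10 N, and the gripper is clear; the hand-in gave no verdict.

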